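Unlock the butter cutter and hold its wire frame open

ROBOT

A 6-joint arm with a two-finger parallel gripper is mounted at the origin on the work surface. World frame = base frame: x ahead of the robot, y to its left, z up, the work surface at z = 0. Lengths are in mm, angles in degrees, forces in N, time in s.
With the tool pointing down it reaches from about 300 to 850 mm from the base axis. Payload 4.2 kg.
Tool frame: the origin (TCP) lies midway between the tips of the shut fingers; the grasp point (between the pads) lies 19 mm behind it; z points along the fingers, y is the line along which they close (so a half turn about z gives the same grasp; the last joint's range is limited). The gripper opens to 91 mm and grips with 3 to 60 N. Pads are 32 mm wide; open, the fingers measure 118 mm over their backs; the gripper's body (76 mm by 178 mm) begins 60 mm behind the grasp point.
Start: joints at [70.302, 18.312, 89.639, -0, 72.044, -1.146], TCP at [182.951, 545.135, 213.976] pointing down, gripper open.
Joint ranges: [-177.97, 177.97], [-48.28, 115.42], [12.27, 149.76], [-77.06, 257.06], [2.81, 150.46], [-146.56, 146.56]. Speed limits (degrees/s): [147.25, 147.25, 180, 180, 180, 180].

INTERFACE

Orientations are given as [roll, pitch, yaw] about the fixed x, y, z axes, in that order (R = Rz(yaw) Ry(pitch) Rx(roll)).
In Python, from workcell import state, grab_frame, camera_model, workorder gives the robot as it stands.
- The arm moves only by the tool carry_out, never from a script. Its argument "commands" is a list of rows, each a list of 7 numbers: the turn, a rotation vector about the tool's x, y, z in degrees, then the shift along the tool's x, y, z in mm, then the opening, from -1 (shut) to 1 (fully open). In form: [[ax, ay, az, dx, dy, dz, hand], ...]. A call has 1 to 20 rows; each row is the pose to reach, as a shift and turn from the pose commanded when the call began, along the tool's axes at that moment; what a row does not reach only later rows make up. A row lasts 1/10 s, in which the tool goes at most 50 mm and 8.59 degrees, less where a joint would pass 70% of its speed; a pose out of reach is approached as far as the arm can. A call with a gripper value outside its range is refused whole. The fingers move at their own pace and stop on an object; "force" is the grip in N (left out, the last holds). Time passes only in rows, so rows that repeat a pose let the fingers close. It gives the time, the measured TCP pose, the force, the opening and the grip force at its end, in the units of the state.
- state(): the state, without advancing time (a new reading comes with each control period).
- grab_frame(name): name is "side" or "top" or "wrist"; returns the picture (400x640x3 uint8, red, green, blue); there is no depth.
- camera_model(name): a dict with "fx", "fy", "cx", "cy" (pixels), "origin" and "rotation" of the camera in the world; the wrist camera has in their place "mount" (4x4, takes a point from camera to tool coordinates, whose origin is the TCP and whose axes are the flange's). Camera axes: x right, y up, looking along -z (the intrinsics and any distortion apply to the point x, -y, -z); pixel columns grow to the right and rows downward; lengths in mm; the calibration is good to about 2 mm. A picture is of the moment at which its call begins: read the wrist's pose just before it. camera_model takes no time and is no camera call.
- workorder.job_done(): hands the job in; it is judged then, once.
The state is a dict: "time_s": time; "qpos": joint angles; "qvel": joint speeds; "effort": joint torques, N m; "ee_pos": TCP position; "ee_rot": TCP orientation; "force": force on the tool from outside, world axes, zero at the start; "torque": the same for the moment, N m; "gripper_width": finger opening in mm; "gripper_force": force on a finger pad.
Only numpy, scipy, OpenCV 4.12 (cv2) and the standard library are available. Lean on these libraries where they do the work, as an engineer would, in place of code of your own. Each camera call takes 0.05 s, during which the arm holds its last target. There are 200 camera calls.

TASK

Open the butter cutter for the next block: draw the red-knobbed lock pin right out of its cheeks, park it fully down in both notches of the pin rest on the cutter's left side (knob outside, close to the outer ear) and let go of it, and only then lift the wire frame by its black handle to 45 degrees. Keep hold of the handle and finish like that, with the frame held still at 45 degrees, because it falls shut if let go; do not let the frame drop or swing up beyond 60 degrees on the way, and leave everything else on the bench where it is.

Things in the scene. Friction and masses are not known exactly. Their poses are not given: they have to be found in the camera images.
- cutter: butter cutter, fixed, dark teal base. Origin under its centre on the bench; x points away from the worker to the hinge, y to its left, z up. Base slab 300 (x) x 290 (y) mm, top 50 mm above the bench; on it a white slotted bed 220 x 180 mm, top at 88 mm, low fence at the back (top at 110 mm). Lock cheeks and pin rest are on the left (+y).
- bore (a point): centre of the lock's bore, axes of the cutter, at (-35, 125, 91) mm of the cutter. Two steel cheeks stand astride the frame's left arm: 30 mm long (x), spanning y = 105 to 113 and 137 to 145 mm of the cutter, top at 105 mm; each has a 10 mm bore along y. The pin through both lies across the arm, so the frame cannot rise.
- frame (a joint): opening angle of the wire frame, rad: 0 = shut and level, grows as the front rises, up to 1.85. Below about 1.5 it falls shut when let go; hinge nearly frictionless; 0.4 to 0.85 kg with handle. Two arms 12 mm wide, 14 mm high at y = +-125 mm of the cutter, joined by a 12 mm thick front bar along y, 260 mm from the hinge axis; cutting wires between.
- hinge (a point): middle of the frame's hinge axis, which runs along the cutter's y: (135, 0, 78) mm of the cutter. The point has the cutter's axes and does not move.
- handle (a point): black round bar on the frame's front, 16 mm thick, 130 mm long along y, 112 mm free between its end stays; the point is the bar's middle, 65 mm in front of the front bar's centre. It turns with the frame: at angle a it is at hinge + (-325 cos a, 0, 325 sin a) mm in the cutter's axes. Its bar can turn between the finger pads.
- pin: loose steel lock pin with red knob, 30 g. Origin at the knob's middle, y along the pin from tip to knob. Knob 20 mm thick, 32 mm long; 8 mm shank from 16 to 66 mm from the origin, towards -y. At the start it lies level in both cheeks, parallel to the cutter's y, knob outwards, origin near (-35, 165, 90) mm of the cutter. It draws straight out along the cutter's +y with little force.
- pin_tip (a point): tip of the lock pin's shank, 66 mm from the pin's origin. The pin is clear of the cheeks once this is beyond y = 145 mm of the cutter.
- pin_seat (a point): where the knob's middle (pin's origin) belongs when parked: (-110, 211, 66) mm of the cutter, with its axes. The pin then lies along y in two U-notches open to the top, 11 mm wide, 13 mm deep, in 8 mm thick ears at y = 150 to 158 and 184 to 192 mm of the cutter; notch bottoms at 62 mm, ear tops at 75 mm; knob outside, 3 mm off the outer ear.
- scale: bench scale, fixed, 200 x 160 mm, platform 41 mm high, at the left
- butter_near: foil-wrapped 450 g butter block, 125 x 68 x 62 mm, origin at the centre of its underside, long side along its own x; it lies to the left of the cutter (+y of it), some 305 mm from the cutter's centre line
- butter_far: a second such butter block, 125 x 68 x 62 mm, at the far right of the bench
- tub_side: empty grey plastic tub, 160 x 120 x 60 mm, origin under its centre; it stands to the right of the cutter (-y of it), some 255 mm from the cutter's centre line
- tub_scale: grey plastic tub, 160 x 120 x 60 mm, with two slices of butter in it, standing on the bench scale at the left
- scraper: steel bench scraper lying flat, blade 85 x 150 x 4 mm, tube handle 19 mm thick
- spray: bottle 68 mm across, 170 mm tall, origin under its centre
- bowl: steel bowl 140 mm across, 50 mm high, at the left

How it is judged:
By the outcome, as a careful person would: the job done as asked, in the order asked, and still so for the second after the job is handed in, while the arm keeps its last pose, push and grip.
It also fails if it takes over 58 s, if anything falls off the work surface, if the arm or the gripper's body presses on something with over 40 N, if the wrist force passes 120 N, or if a joint passes its speed limit or range.

## Working session

There is one attempt and no reset: what is moved stays moved. The work goes in short steps, Python scripts to look and compute and a tool call to move; the robot and the scene stay as the last step left them, time stands still between calls to the robot, and variables do not carry over. Pictures are saved under pics/ and viewed, at most 10 in all, crops included, and the job is handed in when it is done.

Besides the shell and the picture viewer there is one more tool, called in YAML: its name, and indented under it one key for each argument. carry_out: Moves the arm, as the interface text tells. Its arguments: {"type":"object","properties":{"commands":{"type":"array"},"force":{"type":"number"}},"required":["commands"]}

```bash
mkdir -p pics; ls; python3 - <<'E'
from workcell import *
import cv2,numpy as np
s=state();print(s)
for n in("top","side","wrist"):
    im=grab_frame(n);cv2.imwrite(f"pics/{n}0.png",im[...,::-1]);print(n,camera_model(n))
E
```

```text
pics
{'time_s': 0.0, 'qpos': array([ 7.03021118e+01,  1.83519122e+01,  8.97053381e+01,  5.57919645e-05,
        7.20440692e+01, -1.14638438e+00]), 'qvel': array([-0.03564529, -0.04272709,  0.10380805, -0.03384685,  0.01150635,
        0.01982758]), 'effort': array([ 3.26550500e-03, -4.12470889e+01, -2.31980485e+01,  7.31965899e-02,
        4.55380068e-02, -1.42082604e-04]), 'ee_pos': array([182.77572236, 544.65150599, 213.12480184]), 'ee_rot': array([-1.79898702e+02, -2.08011686e-03,  1.61448477e+02]), 'force': array([ 0.36275258,  0.36055082, -0.73564805]), 'torque': array([-0.03472459,  0.02030455, -0.06874052]), 'gripper_force': 0.0, 'gripper_width': 91.10845724655294}
top {'fx': 421.9016335739061, 'fy': 421.9016335739061, 'cx': 317.98893407319974, 'cy': 201.07385872888997, 'origin': array([ 262.77692391,   -6.67105678, 1574.06330905]), 'rotation': array([ 11.4541435 ,   0.28871278, -90.26551458])}
side {'fx': 492.05559074321593, 'fy': 492.05559074321593, 'cx': 319.68233963863474, 'cy': 203.08535039304064, 'origin': array([ 140.24077594, 1059.79626737, 1422.02227666]), 'rotation': array([  40.71229436,    0.92739538, -159.0977801 ])}
wrist {'fx': 336.28559070201595, 'fy': 336.28559070201595, 'cx': 319.02319744856726, 'cy': 200.89643889149164, 'mount': array([[ 3.27383276e-04,  9.63772265e-01,  2.66726291e-01,
         7.64962189e+01],
       [ 9.99999946e-01, -3.21597624e-04, -6.53718395e-05,
         4.93732818e-01],
       [ 2.27749756e-05,  2.66726298e-01, -9.63772318e-01,
        -1.71551328e+02],
       [ 0.00000000e+00,  0.00000000e+00,  0.00000000e+00,
         1.00000000e+00]])}
```

View pics/top0.png

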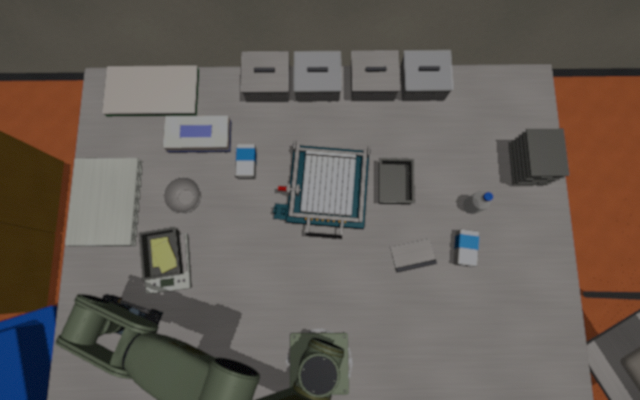

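View pics/side0.png

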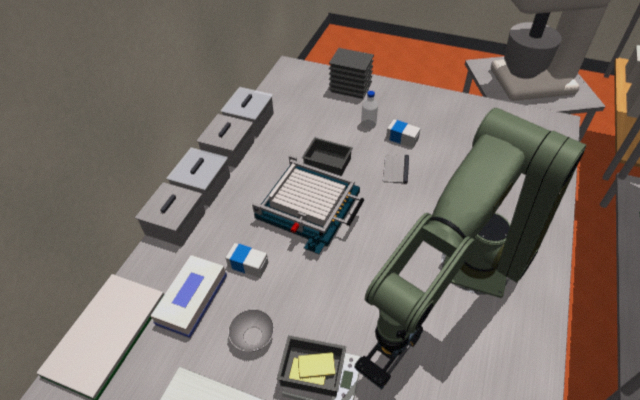

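Top: cutter at about (327,187), red knob at (282,189), pin rest at (281,211), handle at (325,235). Side: knob at (295,227), pin rest at (318,243), handle at (352,212).

```bash
cat > h.py <<'E'
from workcell import *
import cv2,numpy as np
from scipy.spatial.transform import Rotation as R
def cam(n,s=None):
    m=camera_model(n);K=(m["fx"],m["fy"],m["cx"],m["cy"])
    if n!="wrist": return K,R.from_euler("xyz",m["rotation"],degrees=True).as_matrix(),np.array(m["origin"])
    s=s or state();T=R.from_euler("xyz",s["ee_rot"],degrees=True).as_matrix();M=m["mount"]
    return K,T@M[:3,:3],T@M[:3,3]+s["ee_pos"]
def ray(c,p):
    K,Rm,o=c;d=Rm@np.array([(p[0]-K[2])/K[0],-(p[1]-K[3])/K[1],-1]);return o,d/np.linalg.norm(d)
def onz(c,p,z): o,d=ray(c,p);return o+d*(z-o[2])/d[2]
def proj(c,P):
    K,Rm,o=c;q=Rm.T@(np.array(P)-o);return np.array([K[2]+K[0]*q[0]/-q[2],K[3]+K[1]*q[1]/q[2]])
def tri(cs,ps):
    A=0;b=0
    for c,p in zip(cs,ps):
        o,d=ray(c,p);M=np.eye(3)-np.outer(d,d);A=A+M;b=b+M@o
    x=np.linalg.solve(A,b);return x,[np.linalg.norm((np.eye(3)-np.outer(d,d))@(x-o)) for o,d in (ray(c,p) for c,p in zip(cs,ps))]
def red(im,box=None):
    h=cv2.cvtColor(im,cv2.COLOR_RGB2HSV);m=((h[...,0]<5)|(h[...,0]>172))&(h[...,1]>150)&(h[...,2]>60)
    m=m.astype(np.uint8)
    if box: k=np.zeros_like(m);k[box[1]:box[3],box[0]:box[2]]=1;m*=k
    n,l,st,ce=cv2.connectedComponentsWithStats(m);i=1+np.argmax(st[1:,4]);return ce[i],st[i],l==i
print_=lambda *a:print(*[np.round(x,1) if not isinstance(x,str) else x for x in a])
E
python3 - <<'E'
from h import *
t=cv2.imread("pics/top0.png")[...,::-1];s=cv2.imread("pics/side0.png")[...,::-1]
ct,cs=cam("top"),cam("side")
a,sa,_=red(t,(260,170,300,205));b,sb,_=red(s,(270,200,320,245));print_(a,sa,b,sb,*tri([ct,cs],[a,b]))
# white bed
for im,c,box in((t,ct,(280,135,380,235)),(s,cs,(250,150,370,250))):
    h=cv2.cvtColor(im,cv2.COLOR_RGB2HSV);m=((h[...,1]<50)&(h[...,2]>165)).astype(np.uint8)
    k=np.zeros_like(m);k[box[1]:box[3],box[0]:box[2]]=1;m=cv2.morphologyEx(m*k,cv2.MORPH_CLOSE,np.ones((5,5)))
    n,l,st,ce=cv2.connectedComponentsWithStats(m);i=1+np.argmax(st[1:,4])
    p=np.argwhere(l==i)[:,::-1];w=np.array([onz(c,q,88)[:2] for q in p],np.float32)
    print(cv2.minAreaRect(w),len(w))
# base teal
for im,c,box in((t,ct,(265,135,380,240)),(s,cs,(250,150,370,260))):
    h=cv2.cvtColor(im,cv2.COLOR_RGB2HSV);m=((abs(h[...,0].astype(int)-95)<12)&(h[...,1]>90)).astype(np.uint8)
    k=np.zeros_like(m);k[box[1]:box[3],box[0]:box[2]]=1
    p=np.argwhere(m*k)[:,::-1];w=np.array([onz(c,q,50)[:2] for q in p],np.float32);print("teal",cv2.minAreaRect(w),len(w))
v=np.hstack([cv2.resize(t[120:250,255:385],(400,400),interpolation=2),cv2.resize(s[150:280,240:370],(400,400),interpolation=2)])
cv2.imwrite("pics/c1.png",v[...,::-1])
E
```

```text
[281.8 188.4] [278 187   8   4  29] [294.6 227. ] [291 223   8   9  53] [610.3 129.6  93.2] [0.3 0.3]Traceback (most recent call last):
  File "<stdin>", line 9, in <module>
    return _wrapfunc(a, 'argmax', axis=axis, out=out, **kwds)
    return bound(*args, **kwds)
ValueError: attempt to get argmax of an empty sequence
```

Knob triangulates at (610,130,93), consistent with its 90 mm height. Moving the wrist camera over the left side of the cutter.

carry_out:
  commands:
    - [0, 0, 16, -110, -54, -40, 0.1]
    - [0, 0, 32, -220, -108, -80, 0.1]
    - [0, 0, 48, -330, -162, -117, 0.1]
    - [0, 0, 64, -440, -216, -117, 0.1]
    - [0, 0, 74.4, -515, -254, -117, 0.1]
    - [0, 0, 74.4, -515, -254, -117, 0.1]
    - [0, 0, 74.4, -515, -254, -117, 0.1]
    - [0, 0, 74.4, -515, -254, -117, 0.1]
    - [0, 0, 74.4, -515, -254, -117, 0.1]
    - [0, 0, 74.4, -515, -254, -117, 0.1]
    - [0, 0, 74.4, -515, -254, -117, 0.1]
    - [0, 0, 74.4, -515, -254, -117, 0.1]
    - [0, 0, 74.4, -515, -254, -117, 0.1]
    - [0, 0, 74.4, -515, -254, -117, 0.1]
    - [0, 0, 74.4, -515, -254, -117, 0.1]
    - [0, 0, 74.4, -515, -254, -117, 0.1]
    - [0, 0, 74.4, -515, -254, -117, 0.1]

```text
time_s: 1.85
ee_pos: [589.6, 141.4, 331.1]
ee_rot: [-180.0, -0.0, 87.1]
force: [-0.1, -0.1, -0.2]
gripper_width: 50.2
gripper_force: 0.0
```

```bash
python3 - <<'E'
from h import *
s=state();print_(s["ee_pos"],s["ee_rot"],s["qpos"],s["force"],s["time_s"])
im=grab_frame("wrist");cv2.imwrite("pics/w1.png",im[...,::-1]);np.save("w1.npy",np.r_[s["ee_pos"],s["ee_rot"]])
E
```

```text
[589.6 141.4 331.1] [-180.    -0.    87.1] [12.4 18.7 72.5  0.  88.8 15.3] [-0.1 -0.1 -0.2] 1.8
```

View pics/w1.png

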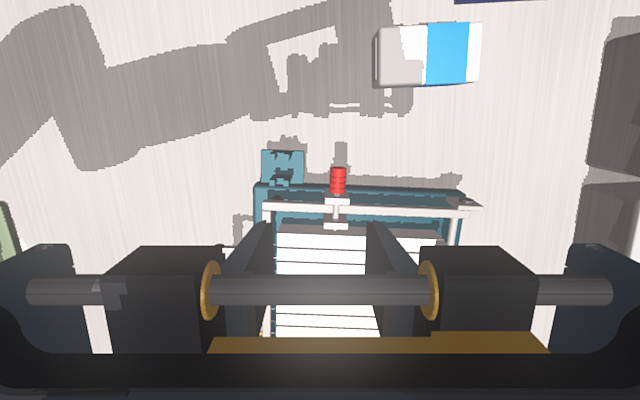

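Wrist view: knob at (338,180), cheeks at (337,203)/(337,226), pin rest block at (283,166), left arm running (262,204)–(470,209).

```bash
python3 - <<'E'
from h import *
v=np.load("w1.npy");S=dict(ee_pos=v[:3],ee_rot=v[3:]);c=cam("wrist",S)
im=cv2.imread("pics/w1.png")[...,::-1].copy()
a,sa,m=red(im,(300,140,380,230));print_("knob",a,sa,onz(c,a,91))
p=np.argwhere(m)[:,::-1];w=np.array([onz(c,q,95)[:2] for q in p],np.float32);print("knob rect",cv2.minAreaRect(w))
h=cv2.cvtColor(im,cv2.COLOR_RGB2HSV)
def fit(pts,z,n):
    w=np.array([onz(c,q,z)[:2] for q in pts]);k=np.polyfit(w[:,0],w[:,1],1)
    r=w[:,1]-np.polyval(k,w[:,0]);g=abs(r)<3;k=np.polyfit(w[g,0],w[g,1],1);print(n,"yaw",np.degrees(np.arctan(k[0])),"y at x=610",np.polyval(k,610),g.sum(),len(g))
teal=(abs(h[...,0].astype(int)-97)<14)&(h[...,1]>80)
fit([(x,np.argmax(teal[178:200,x])+178) for x in list(range(312,326))+list(range(352,452)) if teal[178:200,x].any()],50,"base left edge y=145")
br=(h[...,1]<40)&(h[...,2]>150)
P=[];Q=[]
for x in list(range(275,322))+list(range(354,440)):
    r=np.where(br[198:216,x])[0]
    if len(r)>3: P.append((x,198+r[0]));Q.append((x,198+r[-1]))
fit(P,85,"arm outer y=131");fit(Q,85,"arm inner 119")
cv2.imwrite("pics/c2.png",cv2.resize(im[140:260,240:400],(800,600),interpolation=cv2.INTER_CUBIC)[...,::-1])
E
```

```text
knob [337.5 180.4] [330 168  16  26 307] [611.1 129.2  91. ]
knob rect ((610.734375, 129.54293823242188), (31.13744354248047, 17.610864639282227), 83.93061828613281)
base left edge y=145 yaw -4.787588787339537 y at x=610 105.15849015690671 82 82
arm outer y=131 yaw -5.322823576079568 y at x=610 95.82791342287331 133 133
arm inner 119 yaw -4.8348993745150555 y at x=610 85.09731526167577 133 133
```

View pics/c2.png

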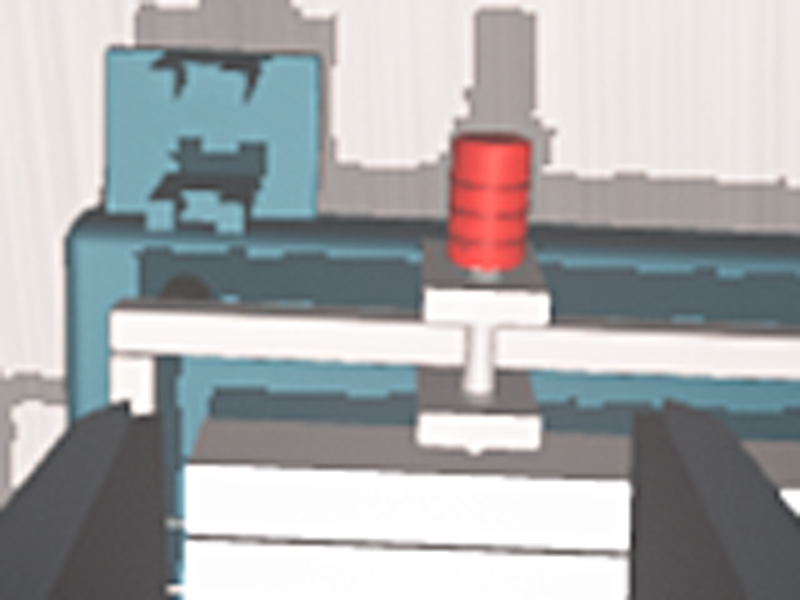

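```bash
python3 - <<'E'
from h import *
v=np.load("w1.npy");S=dict(ee_pos=v[:3],ee_rot=v[3:]);c=cam("wrist",S)
px=lambda u,w:(240+u/5-.4,140+w/5-.4)
A={}
for n,u,w,z in(("chkL",425,289,105),("chkR",549,293,105),("chkL2",418,414,105),("chkR2",541,419,105),("knobtipL",453,136,91),("knobtipR",529,136,91),("knobinL",455,264,91),("knobinR",520,267,91),("restL",107,48,75),("restR",320,54,75),("restL0",107,213,75),("restR0",318,215,75)):
    A[n]=onz(c,px(u,w),z)[:2];print_(n,A[n])
th=np.radians(-5.0);ex=np.array([np.cos(th),np.sin(th)]);ey=np.array([-ex[1],ex[0]])
mc=(A["chkL"]+A["chkR"])/2;O=mc-(-35)*ex-145*ey;print_("origin",O)
for n in A: print_(n,np.array([(A[n]-O)@ex,(A[n]-O)@ey]))
k=np.array([611,129.5]);print_("knob in cutter",(k-O)@ex,(k-O)@ey)
E
```

```text
chkL [594.  111.7]
chkR [624.3 109.2]
chkL2 [590.8  79.6]
chkR2 [621.4  76.7]
knobtipL [602.7 146.7]
knobtipR [621.5 145.8]
knobinL [601.9 114.2]
knobinR [618.3 112.6]
restL [516.6 170.8]
restR [570.3 166.6]
restL0 [512.5 128.3]
restR0 [567.2 125. ]
origin [631.4 -37. ]
chkL [-50.2 144.9]
chkR [-19.8 145.1]
chkL2 [-50.6 112.6]
chkR2 [-19.8 112.4]
knobtipL [-44.5 180.6]
knobtipR [-25.8 181.3]
knobinL [-42.5 148. ]
knobinR [-26.1 147.9]
restL [-132.5  197. ]
restR [-78.5 197.6]
restL0 [-132.8  154.3]
restR0 [-78.  155.9]
knob in cutter -34.8 164.1
```

Cutter origin (631.4,-37), yaw -5°; cheeks and knob come out at their nominal places to about 1 mm. Descending astride the knob.

carry_out:
  commands:
    - [0, 0, 2.05, -6.4, 21.2, 50, 0]
    - [0, 0, 2.05, -6.4, 21.2, 95, 0]
    - [0, 0, 2.05, -6.4, 21.2, 140, 0]
    - [0, 0, 2.05, -6.4, 21.2, 180, 0]
    - [0, 0, 2.05, -6.4, 21.2, 210, 0]
    - [0, 0, 2.05, -6.4, 21.2, 230, 0]
    - [0, 0, 2.05, -6.4, 21.2, 245, 0]
    - [0, 0, 2.05, -6.4, 21.2, 254, 0]
    - [0, 0, 2.05, -6.4, 21.2, 259, 0]
    - [0, 0, 2.05, -6.4, 21.2, 259, 0]
    - [0, 0, 2.05, -6.4, 21.2, 259, 0]
  force: 15

```text
time_s: 3.0
ee_pos: [611.8, 133.2, 72.8]
ee_rot: [179.9, -0.0, 85.0]
force: [0.5, -0.6, -0.2]
gripper_width: 46.0
gripper_force: 0.0
```

carry_out:
  commands:
    - [0, 0, 0, 0, 0, 0, -1]
    - [0, 0, 0, 0, 0, 0, -1]
    - [0, 0, 0, 0, 0, 0, -1]
    - [0, 0, 0, 0, 0, 0, -1]
    - [0, 0, 0, 0, 0, 0, -1]
    - [0, 0, 0, 0, 0, 0, -1]
    - [0, 0, 0, 0, 0, 0, -1]
    - [0, 0, 0, 0, 0, 0, -1]
  force: 15

```text
time_s: 3.8
ee_pos: [611.4, 133.0, 72.2]
ee_rot: [180.0, -0.0, 85.0]
force: [0.9, -0.5, 2.4]
gripper_width: 19.5
gripper_force: 15.0
```

```bash
python3 - <<'E'
from h import *
s=state();print_(s["ee_pos"],s["ee_rot"],s["force"],s["torque"],s["gripper_width"],s["gripper_force"],s["time_s"])
E
```

```text
[611.4 133.   72.2] [180.  -0.  85.] [ 0.9 -0.5  2.4] [-0.2  0.   0. ] 19.5 15.0 3.8
```

carry_out:
  commands:
    - [0, 0, 0, 8, 0, 0, -1]
    - [0, 0, 0, 18, 0, 0, -1]
    - [0, 0, 0, 30, 0, 0, -1]
    - [0, 0, 0, 42, 0, 0, -1]
    - [0, 0, 0, 54, 0, 0, -1]
    - [0, 0, 0, 62, 0, 0, -1]
    - [0, 0, 0, 62, 0, 0, -1]

```text
time_s: 4.5
ee_pos: [616.4, 196.4, 71.6]
ee_rot: [-180.0, -0.0, 85.1]
force: [0.1, 0.0, -0.3]
gripper_width: 19.6
gripper_force: 15.0
```

carry_out:
  commands:
    - [0, 0, 0, 0, 0, -12, -1]
    - [0, 0, 0, 0, 0, -25, -1]
    - [0, 0, 0, -4, -20, -25, -1]
    - [0, 0, 0, -8, -40, -25, -1]
    - [0, 0, 0, -12, -60, -25, -1]
    - [0, 0, 0, -16, -75, -25, -1]
    - [0, 0, 0, -16, -75, -25, -1]
    - [0, 0, 0, -16, -75, -25, -1]

```text
time_s: 5.3
ee_pos: [541.7, 185.3, 98.3]
ee_rot: [179.8, -0.1, 85.0]
force: [0.9, 0.2, -0.3]
gripper_width: 19.5
gripper_force: 15.0
```

```bash
python3 - <<'E'
from h import *
s=state();print_(s["ee_pos"],s["ee_rot"],s["force"],s["torque"],s["gripper_width"],s["gripper_force"],s["time_s"])
w=grab_frame("wrist");t=grab_frame("side")
cv2.imwrite("pics/w2.png",w[...,::-1]);np.save("w2.npy",np.r_[s["ee_pos"],s["ee_rot"]]);cv2.imwrite("pics/s2.png",t[...,::-1])
v=np.hstack([w[100:340,200:440],cv2.resize(t[190:290,260:360],(240,240),interpolation=2)])
cv2.imwrite("pics/c3.png",cv2.resize(v,(800,400),interpolation=2)[...,::-1])
E
```

```text
[541.7 185.3  98.3] [ 1.798e+02 -1.000e-01  8.500e+01] [ 0.9  0.2 -0.3] [-0.1  0.   0.1] 19.5 15.0 5.3
```

View pics/c3.png

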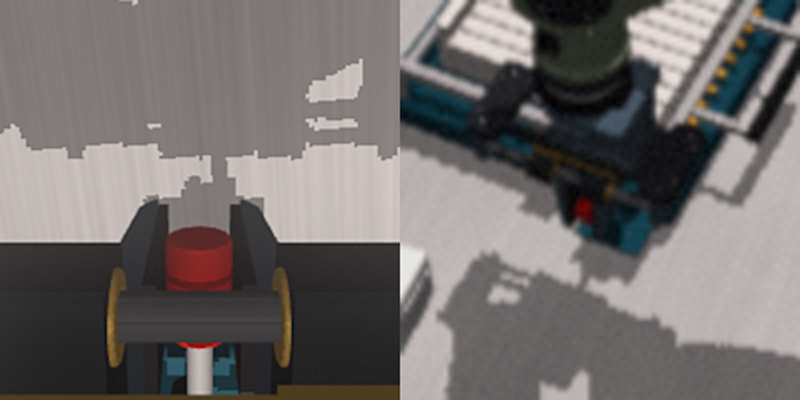

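Wrist crop shows the shank centred on the teal rest ears (image column ≈320, rest ≈ 319), pin held level in line with the fingers. Lowering.

carry_out:
  commands:
    - [0, 0, 0, 0, 0, 15, -1]
    - [0, 0, 0, 0, 0, 28, -1]
    - [0, 0, 0, 0, 0, 34, -1]
    - [0, 0, 0, 0, 0, 38, -1]
    - [0, 0, 0, 0, 0, 42, -1]
    - [0, 0, 0, 0, 0, 42, -1]

```text
time_s: 6.0
ee_pos: [540.4, 185.3, 54.6]
ee_rot: [-180.0, 0.0, 85.0]
force: [0.8, -0.9, 0.1]
gripper_width: 19.5
gripper_force: 15.0
```

carry_out:
  commands:
    - [0, 0, 0, 0, 0, 3, -1]
    - [0, 0, 0, 0, 0, 6, -1]
    - [0, 0, 0, 0, 0, 7, -1]
    - [0, 0, 0, 0, 0, 7, -1]
    - [0, 0, 0, 0, 0, 7, -1]

```text
time_s: 6.5
ee_pos: [540.5, 185.4, 48.2]
ee_rot: [180.0, -0.0, 85.0]
force: [-0.7, 0.6, 1.8]
gripper_width: 19.3
gripper_force: 15.0
```

```bash
python3 - <<'E'
from h import *
s=state();print_(s["ee_pos"],s["ee_rot"],s["force"],s["torque"],s["gripper_width"],s["gripper_force"],s["time_s"])
w=grab_frame("wrist")
cv2.imwrite("pics/w3.png",cv2.resize(w[220:360,220:420],(800,560),interpolation=2)[...,::-1])
E
```

```text
[540.5 185.4  48.2] [180.  -0.  85.] [-0.7  0.6  1.8] [-0.1  0.1 -0. ] 19.3 15.0 6.5
```

View pics/w3.png

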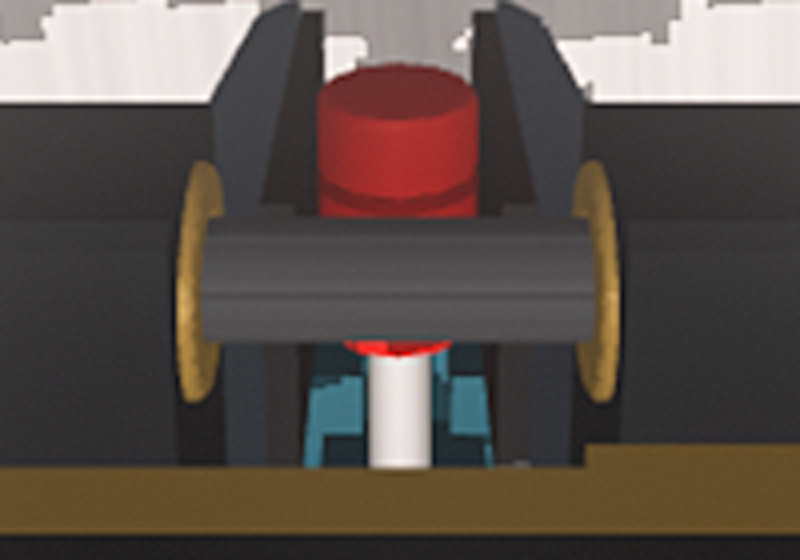

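Shank sits between the notch walls with the knob just outside the outer ear and only ~2 N contact. Release, lift and look.

carry_out:
  commands:
    - [0, 0, 0, 0, 0, 0, -0.4]
    - [0, 0, 0, 0, 0, 0, -0.2]
    - [0, 0, 0, 0, 0, 0, -0.1]
    - [0, 0, 0, 0, 0, 0, -0.1]
    - [0, 0, 0, 0, 0, 0, -0.1]
    - [0, 0, 0, 0, 0, -10, -0.1]
    - [0, 0, 0, 0, 0, -30, -0.1]
    - [0, 0, 0, 0, 0, -70, -0.1]
    - [0, 0, 0, -10, 0, -115, -0.1]
    - [0, 0, 0, -30, 0, -160, -0.1]
    - [0, 0, 0, -60, 0, -200, -0.1]
    - [0, 0, 0, -70, 0, -230, -0.1]
    - [0, 0, 0, -70, 0, -230, -0.1]
    - [0, 0, 0, -70, 0, -230, -0.1]
    - [0, 0, 0, -70, 0, -230, -0.1]

```text
time_s: 8.05
ee_pos: [533.6, 115.8, 276.7]
ee_rot: [-179.9, 0.0, 85.0]
force: [1.3, -0.6, -0.3]
gripper_width: 41.2
gripper_force: 0.0
```

```bash
python3 - <<'E'
from h import *
s=state();print_(s["ee_pos"],s["ee_rot"],s["force"],s["gripper_width"],s["time_s"])
w=grab_frame("wrist");cv2.imwrite("pics/w4.png",w[...,::-1]);np.save("w4.npy",np.r_[s["ee_pos"],s["ee_rot"]])
c=cam("wrist",s)
O=np.array([631.4,-37]);th=np.radians(-5.0);ex=np.array([np.cos(th),np.sin(th)]);ey=np.array([-ex[1],ex[0]])
a,st,m=red(w,(200,40,440,260));k=onz(c,a,68)[:2]-O;print_(a,st,"knob cutter",k@ex,k@ey)
W=lambda x,y,z:proj(c,np.r_[O+x*ex+y*ey,z])
for P in((-110,195,66),(-110,227,66),(-110,145,66),(-110,227,56)):print_(P,W(*P))
x,y=map(int,a);cv2.imwrite("pics/c4.png",cv2.resize(w[max(0,y-60):y+100,x-100:x+100],(750,600),interpolation=2)[...,::-1]);print(x-100,max(0,y-60))
E
```

```text
[533.6 115.8 276.7] [-179.9    0.    85. ] [ 1.3 -0.6 -0.3] 41.2 8.0
[321.1 105.9] [312 102  17   9 131] knob cutter -110.1 221.7
[-110  195   66] [321.1 130.8]
[-110  227   66] [321.2 100.9]
[-110  145   66] [321.  174.9]
[-110  227   56] [321.1 101. ]
221 45
```

View pics/c4.png

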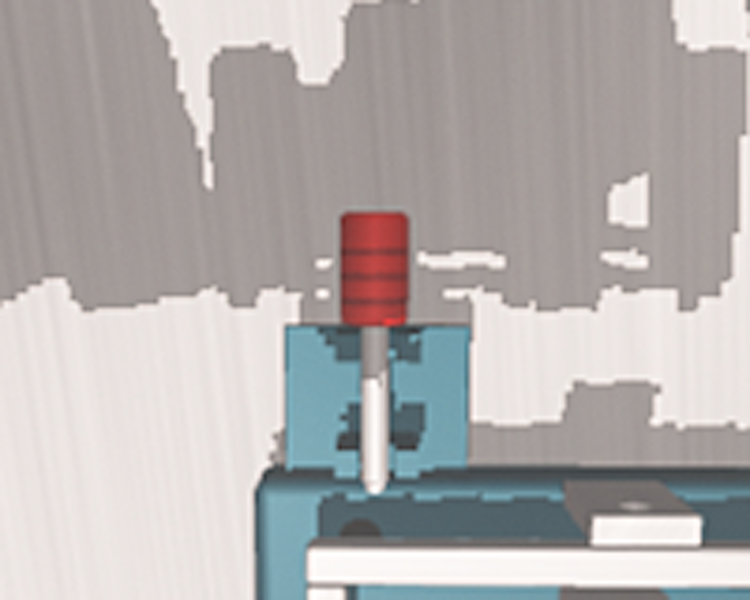

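Pin is parked level in both notches: knob rows 101.5–131.7 and tip row 176 against predicted 101–131 and 175. Now check the handle position in the first top picture.

```bash
python3 - <<'E'
from h import *
t=cv2.imread("pics/top0.png");c=cam("top");g=cv2.cvtColor(t,cv2.COLOR_BGR2GRAY)
O=np.array([631.4,-37]);th=np.radians(-5.0);ex=np.array([np.cos(th),np.sin(th)]);ey=np.array([-ex[1],ex[0]])
for y in(-65,0,65):print_(y,proj(c,np.r_[O-190*ex+y*ey,78]))
m=(g<50).astype(np.uint8);k=np.zeros_like(m);k[225:245,300:348]=1
n,l,st,ce=cv2.connectedComponentsWithStats(m*k)
for i in range(1,n):
    if st[i,4]>15:
        p=onz(c,ce[i],80);q=p[:2]-O;print_(ce[i],st[i],p,q@ex,q@ey)
s=state();print_(s["ee_pos"],s["ee_rot"])
E
```

```text
-65 [342.  236.6]
0 [323.7 235.1]
65 [305.6 233.6]
[323.6 235.1] [306 233  35   5  89] [441.9 -19.9  80. ] -190.2 0.5
[533.6 115.9 276.3] [-179.8    0.    85. ]
```

Handle measured at cutter (-190.2, 0.5), as predicted. Moving over it and descending.

carry_out:
  commands:
    - [0, 0, 0, -36, -20, 20, -0.1]
    - [0, 0, 0, -72, -40, 40, -0.1]
    - [0, 0, 0, -108, -60, 60, -0.1]
    - [0, 0, 0, -143.5, -79.5, 80, -0.1]
    - [0, 0, 0, -143.5, -79.5, 110, -0.1]
    - [0, 0, 0, -143.5, -79.5, 140, -0.1]
    - [0, 0, 0, -143.5, -79.5, 165, -0.1]
    - [0, 0, 0, -143.5, -79.5, 185, -0.1]
    - [0, 0, 0, -143.5, -79.5, 200, -0.1]
    - [0, 0, 0, -143.5, -79.5, 212, -0.1]
    - [0, 0, 0, -143.5, -79.5, 218, -0.1]
    - [0, 0, 0, -143.5, -79.5, 218, -0.1]
    - [0, 0, 0, -143.5, -79.5, 218, -0.1]

```text
time_s: 9.4
ee_pos: [442.8, -20.2, 59.9]
ee_rot: [-180.0, -0.0, 85.0]
force: [-0.1, -0.4, 0.2]
gripper_width: 41.2
gripper_force: 0.0
```

carry_out:
  commands:
    - [0, 0, 0, 0, 0, 0, -1]
    - [0, 0, 0, 0, 0, 0, -1]
    - [0, 0, 0, 0, 0, 0, -1]
    - [0, 0, 0, 0, 0, 0, -1]
    - [0, 0, 0, 0, 0, 0, -1]
    - [0, 0, 0, 0, 0, 0, -1]
    - [0, 0, 0, 0, 0, 0, -1]
    - [0, 0, 0, 0, 0, 0, -1]
  force: 35

```text
time_s: 10.2
ee_pos: [442.3, -20.3, 60.2]
ee_rot: [-180.0, -0.0, 85.0]
force: [-2.3, -0.0, 6.1]
gripper_width: 15.0
gripper_force: 35.0
```

```bash
python3 - <<'E'
from h import *
s=state();print_(s["ee_pos"],s["ee_rot"],s["force"],s["torque"],s["gripper_width"],s["gripper_force"],s["time_s"])
O=np.array([631.4,-37]);th=np.radians(-5.0);ex=np.array([np.cos(th),np.sin(th)]);ey=np.array([-ex[1],ex[0]])
q=s["ee_pos"][:2]-O;print_(q@ex,q@ey)
for d in range(0,46,3): a=np.radians(d);print(d,round(325*(1-np.cos(a)),1),round(-325*np.sin(a),1))
E
```

```text
[442.3 -20.3  60.2] [-180.   -0.   85.] [-2.3 -0.   6.1] [-0.1  0.6 -0.1] 15.0 35.0 10.2
-189.8 0.1
0 0.0 -0.0
3 0.4 -17.0
6 1.8 -34.0
9 4.0 -50.8
12 7.1 -67.6
15 11.1 -84.1
18 15.9 -100.4
21 21.6 -116.5
24 28.1 -132.2
27 35.4 -147.5
30 43.5 -162.5
33 52.4 -177.0
36 62.1 -191.0
39 72.4 -204.5
42 83.5 -217.5
45 95.2 -229.8
```

carry_out:
  commands:
    - [0, 0, 0, 0, 0, -5, -1]
    - [0, 0, 0, 0, 0.4, -15, -1]
    - [0, 0, 0, 0, 1.4, -30, -1]
    - [0, 0, 0, 0, 3.1, -45, -1]
    - [0, 0, 0, 0, 5.6, -60, -1]
    - [0, 0, 0, 0, 8.8, -75, -1]
    - [0, 0, 0, 0, 12.7, -90, -1]
    - [0, 0, 0, 0, 17.4, -105, -1]
    - [0, 0, 0, 0, 22.9, -120, -1]
    - [0, 0, 0, 0, 27.1, -130, -1]
    - [0, 0, 0, 0, 29.8, -136, -1]
    - [0, 0, 0, 0, 29.8, -136, -1]

```text
time_s: 11.4
ee_pos: [470.5, -23.0, 196.2]
ee_rot: [-179.8, 0.0, 85.0]
force: [-5.0, -0.5, -2.7]
gripper_width: 15.4
gripper_force: 35.0
```

```bash
python3 - <<'E'
from h import *
s=state();print_(s["ee_pos"],s["ee_rot"],s["force"],s["torque"],s["gripper_width"],s["gripper_force"],s["time_s"])
d=np.degrees
for z in range(140,231,10): print(z,round(325-np.sqrt(325**2-z*z)-29.8,1),z-136)
E
```

```text
[470.5 -23.  196.2] [-179.8    0.    85. ] [-5.  -0.5 -2.7] [-0.1  1.2 -0.1] 15.4 35.0 11.4
140 1.9 4
150 6.9 14
160 12.3 24
170 18.2 34
180 24.6 44
190 31.5 54
200 39.0 64
210 47.2 74
220 56.0 84
230 65.6 94
```

carry_out:
  commands:
    - [0, 0, 0, 0, 1.9, -4, -1]
    - [0, 0, 0, 0, 6.9, -14, -1]
    - [0, 0, 0, 0, 12.3, -24, -1]
    - [0, 0, 0, 0, 18.2, -34, -1]
    - [0, 0, 0, 0, 24.6, -44, -1]
    - [0, 0, 0, 0, 31.5, -54, -1]
    - [0, 0, 0, 0, 39, -64, -1]
    - [0, 0, 0, 0, 47.2, -74, -1]
    - [0, 0, 0, 0, 56, -84, -1]
    - [0, 0, 0, 0, 62, -90.4, -1]
    - [0, 0, 0, 0, 65.4, -93.8, -1]
    - [0, 0, 0, 0, 65.4, -93.8, -1]
    - [0, 0, 0, 0, 65.4, -93.8, -1]
    - [0, 0, 0, 0, 65.4, -93.8, -1]

```text
time_s: 12.8
ee_pos: [533.3, -28.8, 291.9]
ee_rot: [-179.6, 0.1, 85.0]
force: [-14.5, 0.1, 10.5]
gripper_width: 15.3
gripper_force: 35.0
```

```bash
python3 - <<'E'
from h import *
s=state();print_(s["ee_pos"],s["ee_rot"],s["force"],s["torque"],s["gripper_width"],s["gripper_force"],s["time_s"],s["qvel"])
O=np.array([631.4,-37]);th=np.radians(-5.0);ex=np.array([np.cos(th),np.sin(th)])
x=(s["ee_pos"][:2]-O)@ex;z=s["ee_pos"][2]+19;print("angle,r",np.degrees(np.arctan2(z-78,135-x)),np.hypot(z-78,135-x))
t=grab_frame("side");u=grab_frame("top");w=grab_frame("wrist")
cv2.imwrite("pics/s5.png",np.vstack([np.hstack([cv2.resize(t[140:270,240:400],(400,325)),cv2.resize(u[130:260,250:410],(400,325))]),np.pad(cv2.resize(w,(400,250)),((0,0),(0,400),(0,0)))])[...,::-1])
E
```

```text
[533.3 -28.8 291.9] [-1.796e+02  1.000e-01  8.500e+01] [-14.5   0.1  10.5] [-0.1  3.1 -0.1] 15.3 35.0 12.8 [-0.   0.  -0.  -0.  -0.1 -0. ]
angle,r 44.93280663036493 329.8153159656765
```

View pics/s5.png

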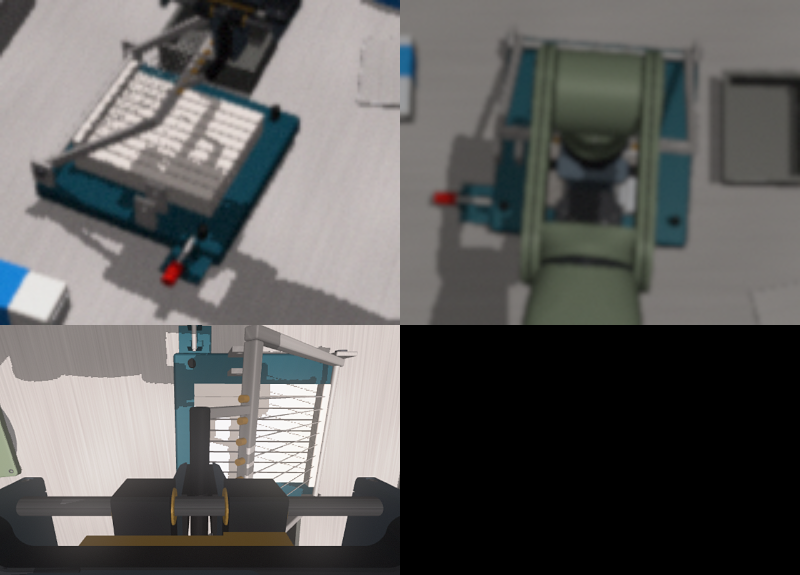

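The frame is held about 45° with the pin still parked (red at side crop (172,272), knob outside the rest); radial force is 18 N, so I relieve it and verify the angle from the front-left corner.

carry_out:
  commands:
    - [0, 0, 0, 0, -1.2, -0.8, -1]
    - [0, 0, 0, 0, -2.4, -1.6, -1]
    - [0, 0, 0, 0, -3.2, -2.2, -1]
    - [0, 0, 0, 0, -3.2, -2.2, -1]
    - [0, 0, 0, 0, -3.2, -2.2, -1]

```text
time_s: 13.45
ee_pos: [533.6, -28.8, 292.4]
ee_rot: [-179.9, 0.1, 85.0]
force: [-6.5, -1.5, 0.6]
gripper_width: 15.1
gripper_force: 35.0
```

```bash
python3 - <<'E'
from h import *
s=state();print_(s["ee_pos"],s["ee_rot"],s["force"],s["torque"],s["gripper_width"],s["gripper_force"],s["time_s"])
np.save("w6.npy",np.r_[s["ee_pos"],s["ee_rot"]])
t=grab_frame("side");w=grab_frame("wrist");cv2.imwrite("pics/s6.png",t[...,::-1]);cv2.imwrite("pics/w6.png",w[...,::-1])
O=np.array([631.4,-37]);th=np.radians(-5.0);ex=np.array([np.cos(th),np.sin(th)]);ey=np.array([-ex[1],ex[0]])
cw,cs=cam("wrist",s),cam("side")
for a in(40,45,50):
    r=np.radians(a);x,z=135-260*np.cos(r),78+260*np.sin(r)
    p=[np.r_[O+x*ex+y*ey,z] for y in(125,60)];print_(a,*[proj(cw,q) for q in p],*[proj(cs,q) for q in p])
v=np.hstack([cv2.resize(w[0:200,360:560],(400,400)),cv2.resize(t[140:240,250:350],(400,400),interpolation=2)])
cv2.imwrite("pics/c6.png",v[...,::-1])
E
```

```text
[533.6 -28.8 292.4] [-1.799e+02  1.000e-01  8.500e+01] [-6.5 -1.5  0.6] [-0.4  1.4 -0.2] 15.1 35.0 13.4
40 [378.8  20.6] [373.9 133.1] [305.6 192.3] [314.5 179. ]
45 [412.5  12.9] [404.3 135.2] [301.1 187.3] [310.2 174. ]
50 [454.5   4.5] [441.6 137.4] [296.3 182.4] [305.5 169.2]
```

View pics/c6.png

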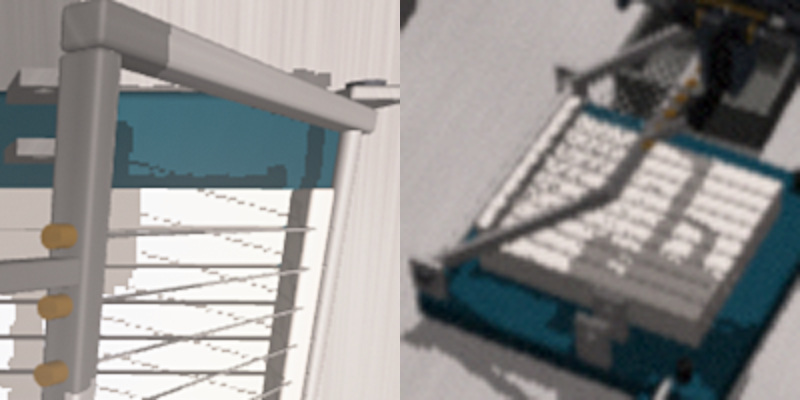

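Corner at wrist (404,15) and side (303,188.7) puts the frame at about 44° (bar sits a few mm lower in the pads). Trimming up ~0.9° with a firmer grip.

carry_out:
  commands:
    - [0, 0, 0, 0, 0, 0, -1]
    - [0, 0, 0, 0, 0, 0, -1]
    - [0, 0, 0, 0, 0.8, -1, -1]
    - [0, 0, 0, 0, 1.8, -2.2, -1]
    - [0, 0, 0, 0, 2.8, -3.2, -1]
    - [0, 0, 0, 0, 3.3, -3.8, -1]
    - [0, 0, 0, 0, 3.3, -3.8, -1]
    - [0, 0, 0, 0, 3.3, -3.8, -1]
    - [0, 0, 0, 0, 3.3, -3.8, -1]
    - [0, 0, 0, 0, 3.3, -3.8, -1]
    - [0, 0, 0, 0, 3.3, -3.8, -1]
    - [0, 0, 0, 0, 3.3, -3.8, -1]
  force: 50

```text
time_s: 14.75
ee_pos: [536.8, -29.1, 295.7]
ee_rot: [-179.9, 0.1, 85.0]
force: [-4.5, -2.0, -1.0]
gripper_width: 15.0
gripper_force: 50.0
```

```bash
python3 - <<'E'
from h import *
s=state();print_(s["ee_pos"],s["force"],s["torque"],s["gripper_width"],s["gripper_force"],s["qvel"])
old=cv2.imread("pics/s6.png",0).astype(np.float32);new=grab_frame("side");w=grab_frame("wrist")
O=np.array([631.4,-37]);th=np.radians(-5.0);ex=np.array([np.cos(th),np.sin(th)]);ey=np.array([-ex[1],ex[0]])
x=(s["ee_pos"][:2]-O)@ex;z=s["ee_pos"][2]+19;print("tcp angle,r",np.degrees(np.arctan2(z-78,135-x)),np.hypot(z-78,135-x))
cs,cw=cam("side"),cam("wrist",s)
for a in(44,45,46):
    r=np.radians(a);print_(a,*[proj(c,np.r_[O+(135-260*np.cos(r))*ex+125*ey,78+260*np.sin(r)]) for c in(cs,cw)])
a,st,_=red(new,(270,200,340,270));print_("knob side",a,proj(cs,np.r_[O-110*ex+211*ey,66]))
v=np.hstack([cv2.resize(w[0:200,360:560],(400,400)),cv2.resize(new[160:260,260:360],(400,400),interpolation=2)])
cv2.imwrite("pics/c7.png",v[...,::-1])
E
```

```text
[536.8 -29.1 295.7] [-4.5 -2.  -1. ] [-0.3  1.5 -0.1] 15.0 50.0 [ 0.  -0.1 -0.  -0.1  0.  -0. ]
tcp angle,r 45.827144051780685 329.96680606481544
44 [302.1 188.3] [398.1  15.9]
45 [301.1 187.3] [405.2  14.3]
46 [300.2 186.3] [412.6  12.8]
knob side [308.4 248.8] [308.2 249.4]
```

View pics/c7.png

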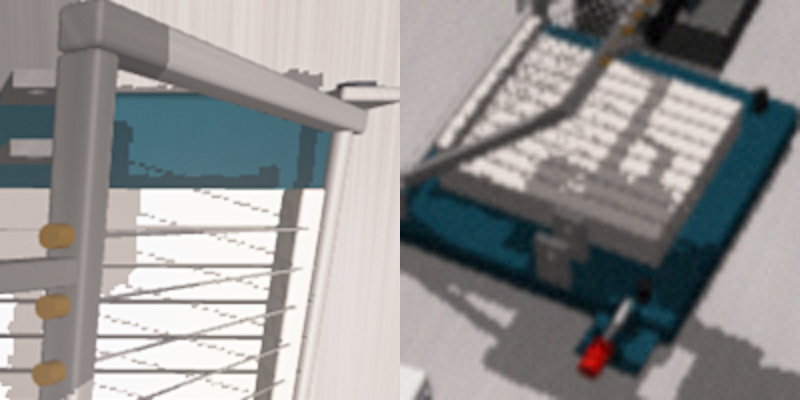

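The corner is at wrist (403,14), against a predicted 405 at 45°. In the side view it is at about (302,187). The knob is at (308.4,248.8), as predicted for the parked seat. Everything is still, so I'm handing in.

```bash
python3 -c "
from workcell import workorder
print(workorder.job_done())"
```

```text
the job is handed in; nothing more can be done
None
```

The job is handed in: the pin was drawn out, parked in both notches of the rest and released, and only then was the frame lifted. It is held still by its handle at about 45° (measured from the images, within about 1°).

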